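# Screw down the red mould press

## Task

Close the chocolate-mould press that has the red wing screw: stroke the wings round clockwise (seen from above) with the fingertips, as many strokes as it takes, until the screw is fully home and its pad sits on the mould. Only push the wings from the side; do not take the screw between the fingers, do not lift or shove the press, and leave the blue press and everything else as they are. Finish with the hand clear.

Things in the scene. Friction and masses are not known exactly. Their poses are not given: they have to be found in the camera images.
- red_press: Aluminium screw press standing loose on the table, 4 kg, base plate 120 (x) x 150 (y) x 15 mm; two posts at y = -64 and +64 mm carry a bridge 36 (x) x 150 (y) mm whose top is 103 mm above the table (post nuts to 108 mm). A brown two-part chocolate mould fills the space below; its top is 55 mm above the table. Origin: centre of the base's underside, z up. The screw's axis is this z axis.
- red_screw (a joint): Turn of the red wing screw about its vertical axis, rad: 0 fully backed off, grows clockwise seen from above, 8.0 fully home (hard stop, pad on the mould). It starts between 0.6 and 3.4, so 4.6 to 7.4 rad remain. The screw sinks 1.6 mm per rad. It stays where it is left; turning takes about 0.06 to 0.1 N m (2 to 4 N at the wings).
- red_wings (a point): Point on the red screw's axis, level with the top edge of its wings (about 149 mm above the table when backed off, 136 mm when home). It turns and sinks with the screw; its x axis runs along the wings, z up. The wings are one upright red plate, 76 mm tip to tip, 6 mm thick, from this level to 22 mm below it; the hub is a cylinder of 17 mm diameter, from 8 to 26 mm below this level, with the bridge's top at least 7 mm further down.
- blue_press: An equal press with blue wings: bystander. Origin as for the red one.
- blue_wingtip (a point): Top outer corner of one wing of the blue screw, 38 mm from its axis. Bystander: the blue screw must not be turned.
- bowl: Cream mixing bowl, 160 mm across the rim, 75 mm high; origin centre of underside. Bystander.
- small_cup: Brown paper-board cup, 60 mm across, 45 mm high; origin centre of underside. Bystander.
- big_cup: Brown paper-board baking cup, 100 mm across, 60 mm high; origin centre of underside. Bystander.
- jar: Amber jar with brass lid, 60 mm across, 90 mm high; origin centre of underside. Bystander.
- spatula: Spatula, blue handle, 240 mm long, lying along its x axis. Bystander.
- bar_box: Flat cardboard chocolate box, 160 x 75 x 14 mm; origin centre of underside. Bystander.
Not all that is in view belongs to the job. What is shaped like the red_press but orange is not meant.

How it is judged:
At the end, for the whole second after the job is handed in: The red screw is within 0.2 rad of its hard stop (reads above 7.8) and still; the red press stands flat within 25 mm of where it was, the blue press and its wings within 20 mm, every other thing within 30 mm (value of joint red_screw above 7.8 rad and velocity of joint red_screw between -0.1 and 0.1 rad/s and distance of red_press from where it was at the start of the episode below 0.025 m and angle between red_press's own z axis and vertical below 0.05 rad and distance of each of blue_press, blue_wingtip from where it was at the start of the episode below 0.02 m and distance of each of bowl, small_cup, big_cup, jar, spatula, bar_box from where it was at the start of the episode below 0.03 m); the robot touches nothing.
It fails at once if the red screw is taken between the fingers (grasp point inside the wings' plate while the fingers touch it) (contact force between the fingers and red_screw above 0.5 N and y of the grasp point in the frame of red_wings between -0.005 and 0.005 m and x of the grasp point in the frame of red_wings between -0.042 and 0.042 m and z of the grasp point in the frame of red_wings below 0.015 m).
It fails at once if the red press is lifted, tipped or shoved more than 25 mm (height (world z) of red_press above 0.01 m or angle between red_press's own z axis and vertical above 0.1 rad or distance of red_press from where it was at the start of the episode above 0.025 m).
It fails at once if the blue press is moved or its screw turned (more than 20 mm) (distance of any of blue_press, blue_wingtip from where it was at the start of the episode above 0.02 m).
It fails at once if a bystander is lifted or pushed more than 30 mm (distance of any of bowl, small_cup, big_cup, jar, spatula, bar_box from where it was at the start of the episode above 0.03 m).
It also fails if it takes over 54 s, if anything falls off the work surface, if the arm or the gripper's body presses on something with over 40 N, if the wrist force passes 120 N, or if a joint passes its speed limit or range.

## Robot

A 6-joint arm with a two-finger parallel gripper is mounted at the origin on the work surface. World frame = base frame: x ahead of the robot, y to its left, z up, the work surface at z = 0. Lengths are in m, angles in rad, forces in N, time in s.
With the tool pointing down it reaches from about 0.225 to 0.875 m from the base axis. Payload 3.4 kg.
Tool frame: the origin (TCP) lies midway between the tips of the shut fingers; the grasp point (between the pads) lies 19 mm behind it (manip.grip_point_offset is the distance from the TCP to the grasp point, in m); z points along the fingers, y is the line along which they close (so a half turn about z gives the same grasp; the last joint's range is limited). The gripper opens to 85 mm and grips with 20 to 120 N. Pads are 22 mm wide; open, the fingers measure 114 mm over their backs; the gripper's body (76 mm by 85 mm) begins 54 mm behind the grasp point. The pads swing forward as they close: fully open they stand 13 mm farther back than shut.
Start: joints at [-1.458, 0.276, 1.505, -0, 1.361, -0.121], TCP at [0.133, -0.559, 0.231] pointing down, gripper open.
Joint ranges: [-2.89, 2.89], [-0.75, 2.08], [0.22, 2.7], [-1.18, 4.32], [0.11, 2.71], [-2.7, 2.7]. Speed limits (rad/s): [2.57, 2.57, 3.14, 3.14, 3.14, 3.14].

## Interface

Orientations are given as a unit quaternion [w, x, y, z].
In Python, from rig import manip gives the robot as it stands.
- The arm moves only by the shell command python3 -m handwheel 'ROWS' [FORCE]. ROWS is JSON, a list of rows, each an object with "translation": the shift along the tool's x, y, z in m, a list of three; "angular": the turn, a rotation vector about the tool's x, y, z in degrees, a list of three; "hand": the closure, from 0 (fully open) to 1 (shut). A call has 1 to 10 rows; each row shifts and turns the commanded pose from where the row before left it, along the tool's axes as they then stand; what a row does not reach is not made up. A row lasts 1/12 s, in which the tool goes at most 41.7 mm and 7.16 degrees, less where a joint would pass 70% of its speed; a pose out of reach is approached as far as the arm can. A call with a gripper value outside its range is refused whole. The fingers move at their own pace and stop on an object; FORCE is the grip in N (left out, the last holds). Time passes only in rows, so rows that do not move let the fingers close. It gives the time, the measured TCP pose, the force, the opening and the grip force at its end, in the units of the state.
- manip.get_state(): the state, without advancing time (a new reading comes with each control period).
- manip.get_image(name): name is "scene" or "side" or "wrist"; returns the picture (420x560x3 uint8, red, green, blue); there is no depth.
- manip.camera_info(name): a dict with "camera_matrix" (3x3 intrinsics, pixels), "k1" (the pictures are not rectified: a ray, as slopes to the right and down, at radius r is drawn at 1 + k1 r^2 times it, then the intrinsics apply), "eye" and "orientation" of the camera in the world; the wrist camera has in their place "tool_from_camera" (4x4, takes a point from camera to tool coordinates, whose origin is the TCP and whose axes are the flange's). Camera axes: x right, y down, z forward; pixel columns grow to the right and rows downward; lengths in m; the calibration is good to about 2 mm. A picture is of the moment at which its call begins: read the wrist's pose just before it. camera_info takes no time and is no camera call.
- manip.sign_off(): hands the job in; it is judged then, once.
The state is a dict: "clock": time; "qpos": joint angles; "qd": joint speeds; "effort": joint torques, N m; "position": TCP position; "ee_rot": TCP orientation; "contact_force": force on the tool from outside, world axes, zero at the start; "moment": the same for the moment, N m; "width": finger opening in m; "gripper_force": force on a finger pad.
Only numpy, scipy, OpenCV 4.12 (cv2) and the standard library are available. Lean on these libraries where they do the work, as an engineer would, in place of code of your own. Each camera call takes 0.05 s, during which the arm holds its last target. There are 200 camera calls.

## Working session

There is one attempt and no reset: what is moved stays moved. The work goes in short steps, Python scripts to look and compute and a shell command to move; the robot and the scene stay as the last step left them, time stands still between calls to the robot, and variables do not carry over. Pictures are saved under pics/ and viewed, at most 10 in all, crops included, and the job is handed in when it is done.

```bash
mkdir -p pics; ls
python3 - <<'E'
from rig import manip
import cv2,numpy as np
s=manip.get_state();print({k:np.round(v,3).tolist() for k,v in s.items()})
for n in ("scene","side","wrist"):
    im=manip.get_image(n);cv2.imwrite(f"pics/{n}0.png",im[:,:,::-1]);print(n,manip.camera_info(n))
E
```

```text
pics
{'clock': 0.0, 'qpos': [-1.458, 0.277, 1.506, -0.0, 1.361, -0.121], 'qd': [0.001, -0.001, -0.001, 0.0, 0.002, -0.001], 'effort': [0.001, -41.677, -24.58, -0.001, 0.011, -0.0], 'position': [0.133, -0.559, 0.23], 'ee_rot': [-0.001, 0.993, 0.117, 0.0], 'contact_force': [-0.192, -0.593, -0.412], 'moment': [0.015, -0.013, 0.047], 'gripper_force': 0.0, 'width': 0.085}
scene {'camera_matrix': array([[505.43494393,   0.        , 277.88118862],
       [  0.        , 505.43494393, 210.54916648],
       [  0.        ,   0.        ,   1.        ]]), 'k1': -0.11757464855846739, 'eye': array([1.03313227, 0.95930971, 1.07526818]), 'orientation': array([-0.09728567,  0.20998462,  0.88564033, -0.40259554])}
side {'camera_matrix': array([[399.88810339,   0.        , 283.03527378],
       [  0.        , 399.88810339, 213.07826554],
       [  0.        ,   0.        ,   1.        ]]), 'k1': -0.07368676614621544, 'eye': array([0.3731563 , 0.89564203, 0.98440412]), 'orientation': array([ 0.04065933, -0.06751669,  0.91382961, -0.3983764 ])}
wrist {'camera_matrix': array([[302.22468951,   0.        , 279.91310473],
       [  0.        , 302.22468951, 207.57046004],
       [  0.        ,   0.        ,   1.        ]]), 'k1': -0.02722192462839581, 'tool_from_camera': array([[-2.20674420e-05, -9.59400262e-01, -2.82048110e-01,
         7.16258662e-02],
       [ 9.99999997e-01, -4.10903396e-05,  6.15307815e-05,
         4.48000073e-04],
       [-7.06221006e-05, -2.82048108e-01,  9.59400261e-01,
        -1.42279048e-01],
       [ 0.00000000e+00,  0.00000000e+00,  0.00000000e+00,
         1.00000000e+00]])}
```

View pics/scene0.png

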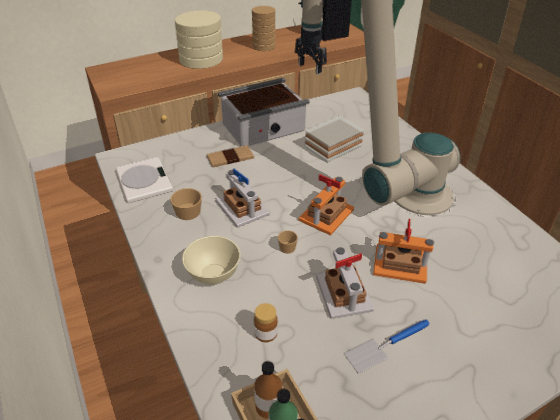

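View pics/side0.png

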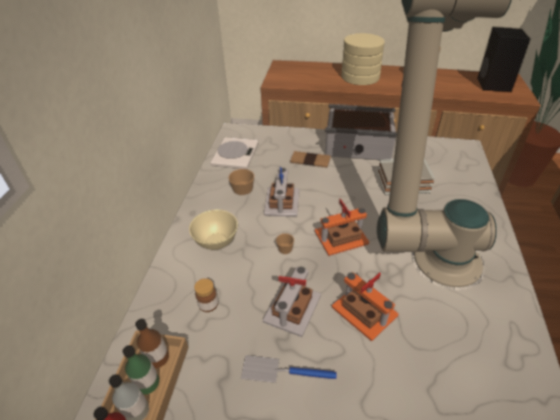

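The scene view shows the aluminium red-winged press at about (347,280), with its wings near (348,260). In the side view it is at about (291,297), wings near (292,280). The two orange presses are decoys. I'll zoom in on the press next.

```bash
cat > h.py <<'E'
import numpy as np,cv2
from scipy.spatial.transform import Rotation as R
from rig import manip
def q(w): return R.from_quat([w[1],w[2],w[3],w[0]])
def cam(n,st=None):
    i=manip.camera_info(n);K=i["camera_matrix"];D=np.array([i["k1"],0,0,0,0.])
    if n=="wrist":
        T=i["tool_from_camera"];A=q(st["ee_rot"]).as_matrix();return K,D,A@T[:3,:3],A@T[:3,3]+st["position"]
    return K,D,q(i["orientation"]).as_matrix(),np.array(i["eye"])
def ray(c,p):
    K,D,A,e=c;u=cv2.undistortPoints(np.array([[p]],float),K,D)[0,0];d=A@[u[0],u[1],1];return e,d/np.linalg.norm(d)
def onz(c,p,z):
    e,d=ray(c,p);return e+d*(z-e[2])/d[2]
def proj(c,P):
    K,D,A,e=c;P=np.atleast_2d(P);return cv2.projectPoints(((P-e)@A).reshape(-1,1,3),np.zeros(3),np.zeros(3),K,D)[0][:,0]
def tri(rs):
    M=sum(np.eye(3)-np.outer(d,d) for e,d in rs);b=sum((np.eye(3)-np.outer(d,d))@e for e,d in rs);return np.linalg.solve(M,b)
E
python3 - <<'E'
import cv2,numpy as np
a=cv2.imread("pics/scene0.png")[240:325,305:390];b=cv2.imread("pics/side0.png")[255:340,250:335]
cv2.imwrite("pics/crop0.png",np.hstack([cv2.resize(x,(400,400),interpolation=cv2.INTER_CUBIC) for x in (a,b)]))
E
```

```text
(no output)
```

View pics/crop0.png

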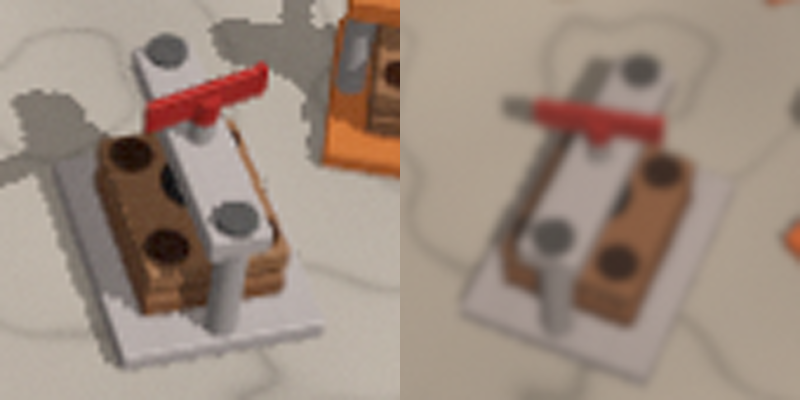

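The crops show the wings clearly. Scene crop: tips at about (147,105) and (267,67), nuts at (167,50) and (237,218). Side crop: tips at about (135,103) and (262,120), nuts at (240,70) and (153,237).

Run:
```python
from h import *
S=cam("scene");D=cam("side");f=85/400
sc=lambda p:(p[0]*f+305-.4,p[1]*f+240-.4); sd=lambda p:(p[0]*f+250-.4,p[1]*f+255-.4)
for n,a,b in [("nut1",(167,48),(240,69)),("nut2",(237,216),(153,235)),("wL",(147,105),(135,103)),("wR",(267,67),(262,120))]:
    P=tri([ray(S,sc(a)),ray(D,sd(b))]);print(n,P.round(4), proj(S,P)-sc(a))
# other things for the clearances: orange nearby, jar, small cup
for n,a in [("orangeA",(404,250)),("orangeB",(328,200))]: print(n,onz(S,a,.08).round(3))
for n,a in [("jar",(266,335)),("cup",(288,250)),("spat",(390,345))]: print(n,onz(S,a,0).round(3))
```

```text
nut1 [0.4535 0.1869 0.1086] [[-0.07576343 -0.20565855]]
nut2 [0.4863 0.3098 0.1082] [[-0.12018107 -0.28222515]]
wL [0.506  0.2457 0.1418] [[-0.00840319 -0.02192322]]
wR [0.4335 0.2515 0.1445] [[-0.2058321  -0.53348781]]
orangeA [0.278 0.246 0.08 ]
orangeB [ 0.356 -0.034  0.08 ]
jar [0.718 0.275 0.   ]
cup [0.528 0.032 0.   ]
spat [0.454 0.444 0.   ]
```

```bash
M="python3 -m handwheel"
$M '[{"translation":[0.0218,-0.0308,0],"angular":[0,0,0],"hand":1},{"translation":[0.0218,-0.0308,0],"angular":[0,0,0],"hand":1},{"translation":[0.0218,-0.0308,0],"angular":[0,0,0],"hand":1},{"translation":[0.0218,-0.0308,0],"angular":[0,0,0],"hand":1},{"translation":[0.0218,-0.0308,0],"angular":[0,0,0],"hand":1},{"translation":[0.0218,-0.0308,0],"angular":[0,0,0],"hand":1},{"translation":[0.0218,-0.0308,0],"angular":[0,0,0],"hand":1},{"translation":[0.0218,-0.0308,0],"angular":[0,0,0],"hand":1}]' 20
python3 -m handwheel '[{"translation":[0.0218,-0.0308,0],"angular":[0,0,0],"hand":1},{"translation":[0.0218,-0.0308,0],"angular":[0,0,0],"hand":1},{"translation":[0.0218,-0.0308,0],"angular":[0,0,0],"hand":1},{"translation":[0.0218,-0.0308,0],"angular":[0,0,0],"hand":1},{"translation":[0.0218,-0.0308,0],"angular":[0,0,0],"hand":1},{"translation":[0.0218,-0.0308,0],"angular":[0,0,0],"hand":1},{"translation":[0.0218,-0.0308,0],"angular":[0,0,0],"hand":1},{"translation":[0.0218,-0.0308,0],"angular":[0,0,0],"hand":1}]'
python3 -m handwheel '[{"translation":[0.0218,-0.0308,0],"angular":[0,0,0],"hand":1},{"translation":[0.0218,-0.0308,0],"angular":[0,0,0],"hand":1},{"translation":[0.0218,-0.0308,0],"angular":[0,0,0],"hand":1},{"translation":[0.0218,-0.0308,0],"angular":[0,0,0],"hand":1},{"translation":[0.0218,-0.0308,0],"angular":[0,0,0],"hand":1},{"translation":[0.0218,-0.0308,0],"angular":[0,0,0],"hand":1},{"translation":[0.0218,-0.0308,0],"angular":[0,0,0],"hand":1},{"translation":[0.0218,-0.0308,0],"angular":[0,0,0],"hand":1},{"translation":[0,0,0],"angular":[0,0,0],"hand":1},{"translation":[0,0,0],"angular":[0,0,0],"hand":1}]'
python3 - <<'E'
from h import *
s=manip.get_state();im=manip.get_image("wrist");cv2.imwrite("pics/w1.png",im[:,:,::-1])
print({k:np.round(v,3).tolist() for k,v in s.items()})
c=cam("wrist",s);print(proj(c,[[.506,.2457,.143],[.4335,.2515,.143],[.4535,.1869,.108],[.4863,.3098,.108]]).round())
E
```

```text
clock: 0.82
position: [0.2459, -0.2774, 0.2311]
ee_rot: [-0.0, 0.993, 0.116, 0.0]
contact_force: [1.3, -0.4, -0.6]
width: 0.0
gripper_force: 0.0
clock: 1.48
position: [0.3584, 0.0027, 0.2314]
ee_rot: [0.0, 0.993, 0.117, 0.0]
contact_force: [1.5, -1.9, -0.1]
width: 0.0001
gripper_force: 0.0
clock: 2.32
position: [0.471, 0.2823, 0.2302]
ee_rot: [0.0, 0.993, 0.118, -0.001]
contact_force: [-0.1, -1.1, -0.4]
width: -0.0003
gripper_force: 0.0
{'clock': 2.317, 'qpos': [0.413, 0.239, 1.56, -0.0, 1.345, 1.748], 'qd': [-0.036, -0.035, 0.046, -0.016, 0.019, -0.004], 'effort': [0.947, -38.316, -25.386, 0.196, -0.254, 0.039], 'position': [0.471, 0.282, 0.23], 'ee_rot': [0.0, 0.993, 0.118, -0.001], 'contact_force': [-0.121, -1.124, -0.412], 'moment': [-0.024, -0.018, 0.023], 'gripper_force': 0.0, 'width': -0.0}
[[336. 181.]
 [305. 262.]
 [373. 241.]
 [253. 178.]]
```

View pics/w1.png

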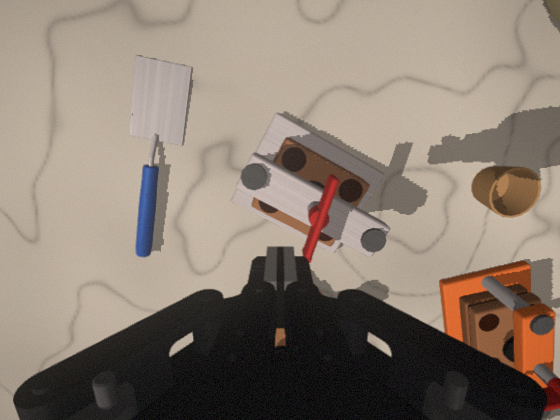

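The wrist view puts the wing ends at (334,178) and (308,260). That is within about 3 px of my prediction, so the screw axis is at about (0.470, 0.2485). The shut fingers will work as a poker, travelling clockwise on a 34 mm circle about the axis with the tips at z = 0.118.

```bash
python3 -m handwheel '[{"translation":[-0.009,-0.0014,0.02],"angular":[0,0,0],"hand":1},{"translation":[0,0,0.03],"angular":[0,0,0],"hand":1},{"translation":[0,0,0.03],"angular":[0,0,0],"hand":1},{"translation":[0,0,0.02],"angular":[0,0,0],"hand":1},{"translation":[0,0,0.012],"angular":[0,0,0],"hand":1},{"translation":[0,0,0],"angular":[0,0,0],"hand":1},{"translation":[0,0,0],"angular":[0,0,0],"hand":1}]'
python3 -m handwheel '[{"translation":[0.0059,0.0005,0],"angular":[0,0,0],"hand":1},{"translation":[0.0057,0.0015,0],"angular":[0,0,0],"hand":1},{"translation":[0.0054,0.0025,0],"angular":[0,0,0],"hand":1},{"translation":[0.0049,0.0034,0],"angular":[0,0,0],"hand":1},{"translation":[0.0042,0.0042,0],"angular":[0,0,0],"hand":1},{"translation":[0.0034,0.0049,0],"angular":[0,0,0],"hand":1},{"translation":[0.0025,0.0054,0],"angular":[0,0,0],"hand":1},{"translation":[0.0015,0.0057,0],"angular":[0,0,0],"hand":1},{"translation":[0.0005,0.0059,0],"angular":[0,0,0],"hand":1}]'
python3 -m handwheel '[{"translation":[-0.0005,0.0059,0],"angular":[0,0,0],"hand":1},{"translation":[-0.0015,0.0057,0],"angular":[0,0,0],"hand":1},{"translation":[-0.0025,0.0054,0],"angular":[0,0,0],"hand":1},{"translation":[-0.0034,0.0049,0],"angular":[0,0,0],"hand":1},{"translation":[-0.0042,0.0042,0],"angular":[0,0,0],"hand":1}]'
python3 - <<'E'
from h import *
s=manip.get_state();print(np.round(s["position"],4),np.round(s["contact_force"],2),np.round(s["moment"],2))
a=manip.get_image("scene")[240:325,305:390];b=manip.get_image("side")[255:340,250:335]
cv2.imwrite("pics/c2.png",np.hstack([cv2.resize(x,(400,400),interpolation=cv2.INTER_CUBIC) for x in (a,b)])[:,:,::-1])
E
```

```text
clock: 2.95
position: [0.4612, 0.2787, 0.1192]
ee_rot: [0.0, 0.993, 0.116, -0.001]
contact_force: [0.7, -0.2, 0.5]
width: -0.0002
gripper_force: 0.0
clock: 3.7
position: [0.5027, 0.2552, 0.1191]
ee_rot: [-0.001, 0.993, 0.116, -0.0]
contact_force: [-0.4, 3.5, -0.7]
width: -0.0001
gripper_force: 1.2
clock: 4.12
position: [0.4974, 0.2262, 0.1195]
ee_rot: [0.0, 0.993, 0.117, 0.001]
contact_force: [1.0, 2.5, -0.3]
width: -0.0
gripper_force: 1.0
[0.4974 0.2262 0.1195] [ 1.01  2.51 -0.28] [ 0.34 -0.2  -0.02]
```

View pics/c2.png

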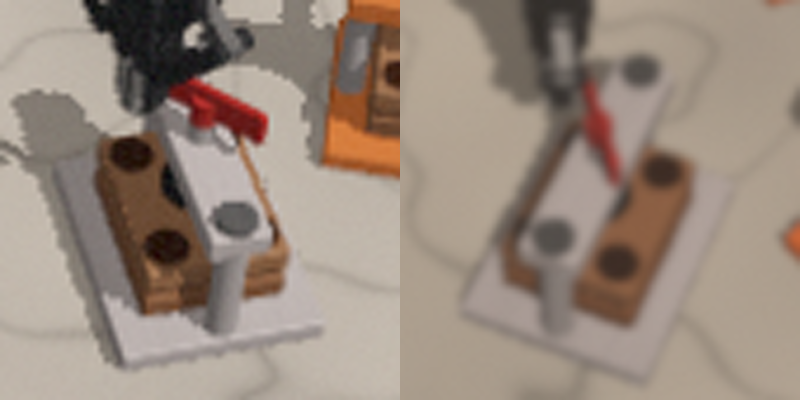

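The wing turns and the press hasn't moved. The push force is about 3 N, so I'll carry on round.

```bash
python3 -m handwheel '[{"translation":[-0.0049,0.0034,0],"angular":[0,0,0],"hand":1},{"translation":[-0.0054,0.0025,0],"angular":[0,0,0],"hand":1},{"translation":[-0.0057,0.0015,0],"angular":[0,0,0],"hand":1},{"translation":[-0.0059,0.0005,0],"angular":[0,0,0],"hand":1}]'
python3 -m handwheel '[{"translation":[-0.0059,-0.0005,0],"angular":[0,0,0],"hand":1},{"translation":[-0.0057,-0.0015,0],"angular":[0,0,0],"hand":1},{"translation":[-0.0054,-0.0025,0],"angular":[0,0,0],"hand":1},{"translation":[-0.0049,-0.0034,0],"angular":[0,0,0],"hand":1},{"translation":[-0.0042,-0.0042,0],"angular":[0,0,0],"hand":1},{"translation":[-0.0034,-0.0049,0],"angular":[0,0,0],"hand":1},{"translation":[-0.0025,-0.0054,0],"angular":[0,0,0],"hand":1},{"translation":[-0.0015,-0.0057,0],"angular":[0,0,0],"hand":1},{"translation":[-0.0005,-0.0059,0],"angular":[0,0,0],"hand":1}]'
python3 - <<'E'
from h import *
s=manip.get_state();print(np.round(s["position"],4),np.round(s["contact_force"],2),np.round(s["moment"],2))
a=manip.get_image("scene")[240:325,305:390];b=manip.get_image("side")[255:340,250:335]
cv2.imwrite("pics/c3.png",np.hstack([cv2.resize(x,(400,400),interpolation=cv2.INTER_CUBIC) for x in (a,b)])[:,:,::-1])
E
```

```text
clock: 4.55
position: [0.4779, 0.2137, 0.1196]
ee_rot: [0.0, 0.993, 0.117, 0.001]
contact_force: [2.9, 1.4, 1.1]
width: 0.0002
gripper_force: 1.2
clock: 5.3
position: [0.4355, 0.2393, 0.119]
ee_rot: [0.001, 0.993, 0.117, -0.001]
contact_force: [0.7, -2.2, -0.1]
width: 0.0003
gripper_force: 1.2
[0.4355 0.2393 0.119 ] [ 0.66 -2.2  -0.14] [-0.4  -0.21 -0.08]
```

View pics/c3.png

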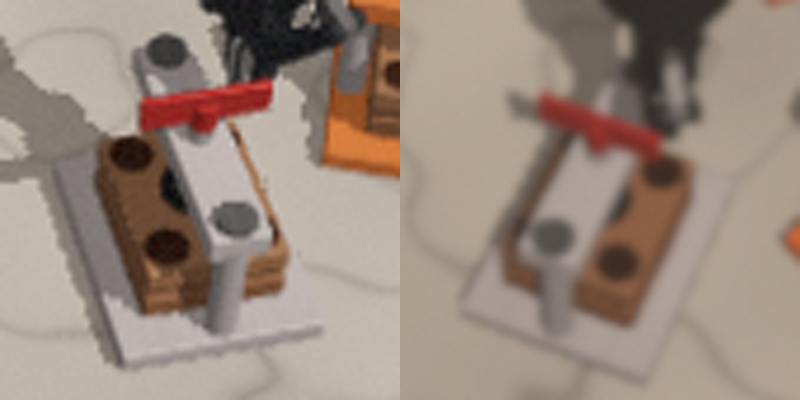

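The wing has turned about 195° in all, and at least 1.2 rad remains. I'll go on and watch the force.

```bash
python3 -m handwheel '[{"translation":[0.0005,-0.0059,0],"angular":[0,0,0],"hand":1},{"translation":[0.0015,-0.0057,0],"angular":[0,0,0],"hand":1},{"translation":[0.0025,-0.0054,0],"angular":[0,0,0],"hand":1},{"translation":[0.0034,-0.0049,0],"angular":[0,0,0],"hand":1},{"translation":[0.0042,-0.0042,0],"angular":[0,0,0],"hand":1}]'
python3 -m handwheel '[{"translation":[0.0049,-0.0034,0],"angular":[0,0,0],"hand":1},{"translation":[0.0054,-0.0025,0],"angular":[0,0,0],"hand":1}]'
```

```text
clock: 5.82
position: [0.4418, 0.2678, 0.119]
ee_rot: [0.0, 0.993, 0.117, -0.001]
contact_force: [-0.5, -2.1, -1.5]
width: 0.0001
gripper_force: 1.1
clock: 5.98
position: [0.4507, 0.2761, 0.119]
ee_rot: [0.0, 0.993, 0.117, -0.001]
contact_force: [-2.4, -2.9, 0.5]
width: -0.0
gripper_force: 1.5
```

Run:
```python
from h import *
a=manip.get_image("scene")[225:310,305:390];b=manip.get_image("side")[245:330,250:335]
cv2.imwrite("pics/c4.png",np.hstack([cv2.resize(x,(400,400),interpolation=cv2.INTER_CUBIC) for x in (a,b)])[:,:,::-1])
# wing height profile: red pixels' best fit over z with axis fixed, yaw free, both views
S=cam("scene");D=cam("side")
def fit(n,c,im):
    h=cv2.cvtColor(im,cv2.COLOR_RGB2HSV);m=(((h[...,0]<6)|(h[...,0]>174))&(h[...,1]>150)&(h[...,2]>70))
    k=np.zeros_like(m)
    k[(slice(240,285),slice(330,372)) if n=="scene" else (slice(260,305),slice(268,315))]=1
    return m&k
ims={n:manip.get_image(n) for n in("scene","side")}
for n,c in(("scene",S),("side",D)):
    m=fit(n,c,ims[n]);ys,xs=np.nonzero(m);print(n,m.sum(),xs.min(),xs.max(),ys.min(),ys.max())
```

```text
scene 139 339 358 252 273Traceback (most recent call last):
  File "<stdin>", line 13, in <module>
    return umr_minimum(a, axis, None, out, keepdims, initial, where)
ValueError: zero-size array to reduction operation minimum which has no identity
```

```bash
python3 -m handwheel '[{"translation":[0.0057,-0.0015,0],"angular":[0,0,0],"hand":1},{"translation":[0.0059,-0.0005,0],"angular":[0,0,0],"hand":1},{"translation":[0.0059,0.0005,0],"angular":[0,0,0],"hand":1}]'
```

```text
clock: 6.43
position: [0.4669, 0.281, 0.119]
ee_rot: [0.0, 0.993, 0.116, -0.001]
contact_force: [-6.0, -0.9, 0.4]
width: 0.0004
gripper_force: 4.2
```

Run:
```python
from h import *
print(np.round(manip.get_state()["contact_force"],2))
a=manip.get_image("scene")[235:320,305:390];b=manip.get_image("side")[250:335,250:335]
cv2.imwrite("pics/c5.png",np.hstack([cv2.resize(x,(400,400),interpolation=cv2.INTER_CUBIC) for x in (a,b)])[:,:,::-1])
```

```text
[-6.01 -0.85  0.39]
```

View pics/c5.png

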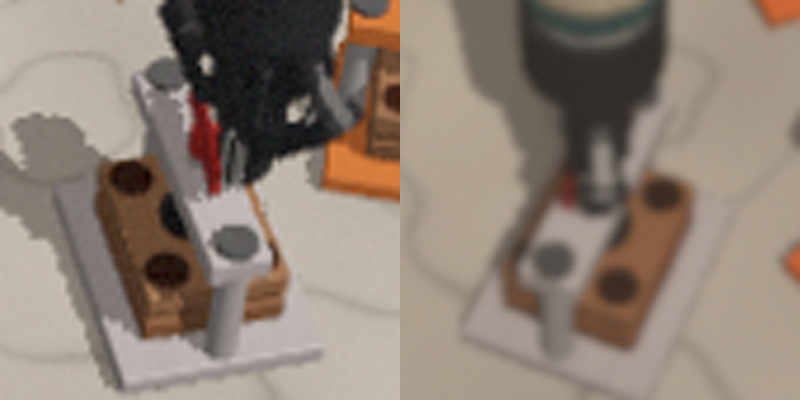

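Force has risen to 6 N after about 4.95 rad of turn, which suggests the stop. I'll test it with one small push.

```bash
python3 -m handwheel '[{"translation":[0.002,0.0004,0],"angular":[0,0,0],"hand":1},{"translation":[0,0,0],"angular":[0,0,0],"hand":1}]'
```

```text
clock: 6.7
position: [0.4669, 0.281, 0.1187]
ee_rot: [-0.0, 0.993, 0.116, -0.004]
contact_force: [-8.5, -1.0, 3.1]
width: 0.0
gripper_force: 3.8
```

The TCP didn't move and the force climbed to 8.5 N, so this is the hard stop. I'll back off the wing, rise, and check from above.

```bash
python3 -m handwheel '[{"translation":[-0.006,-0.001,0],"angular":[0,0,0],"hand":1},{"translation":[-0.006,-0.001,0],"angular":[0,0,0],"hand":1},{"translation":[-0.003,0,0],"angular":[0,0,0],"hand":1},{"translation":[0,0,-0.02],"angular":[0,0,0],"hand":1},{"translation":[0,0,-0.035],"angular":[0,0,0],"hand":1},{"translation":[0,0,-0.035],"angular":[0,0,0],"hand":1},{"translation":[-0.03,0,-0.02],"angular":[0,0,0],"hand":1},{"translation":[-0.03,0,0],"angular":[0,0,0],"hand":1},{"translation":[0,0,0],"angular":[0,0,0],"hand":1},{"translation":[0,0,0],"angular":[0,0,0],"hand":1}]'
python3 - <<'E'
from h import *
s=manip.get_state();im=manip.get_image("wrist");c=cam("wrist",s)
for z in (.136,.140): print(z,proj(c,[[.470,.2485,z]]+[[.470+k*.038*np.cos(1.26),.2485+k*.038*np.sin(1.26),z] for k in(1,-1)]).round(1).tolist())
p=proj(c,[[.470,.2485,.12]])[0].astype(int);print(p)
x0,y0=max(p[0]-80,0),max(p[1]-60,0);print(x0,y0)
w=cv2.resize(im[y0:y0+120,x0:x0+160],(533,400),interpolation=cv2.INTER_CUBIC)
a=manip.get_image("scene")[240:325,305:365]
cv2.imwrite("pics/c6.png",np.hstack([w,cv2.resize(a,(266,400),interpolation=cv2.INTER_CUBIC)])[:,:,::-1])
E
```

```text
clock: 7.53
position: [0.3959, 0.2657, 0.2303]
ee_rot: [-0.0, 0.993, 0.117, 0.002]
contact_force: [0.1, -0.2, -0.3]
width: -0.0005
gripper_force: 0.0
0.136 [[324.2, 124.2], [281.4, 96.7], [365.1, 150.6]]
0.14 [[325.0, 124.3], [281.4, 96.3], [366.5, 151.1]]
[321 123]
241 63
```

View pics/c6.png

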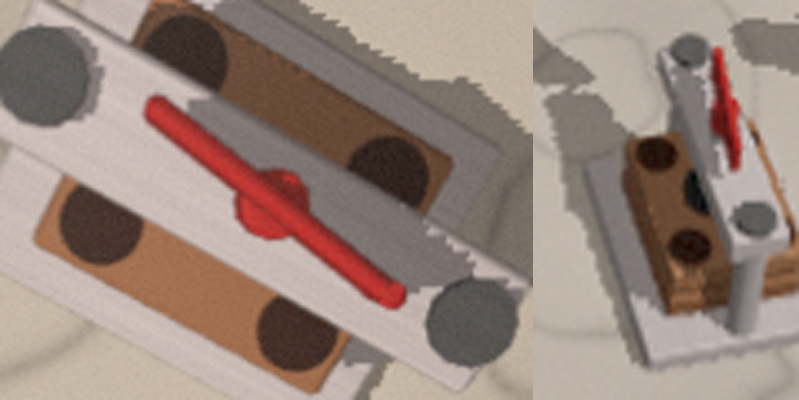

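Run:
```python
from h import *
s=manip.get_state();c=cam("wrist",s);S=cam("scene")
w=[(285.8,92.7),(360.3,152.7)];sc=[(350.4,268.0),(346.6,250.0)]
Ps=[]
for a,b in zip(w,sc):
    P=tri([ray(c,a),ray(S,b)]);Ps.append(P);print(P.round(4),(proj(S,P)-b).round(1))
d=Ps[0]-Ps[1];print(np.degrees(np.arctan2(d[1],d[0])),(Ps[0]+Ps[1])/2)
for z in(.136,.1376,.144):
    A,B=[onz(c,p,z) for p in w];d=A-B;print(z,np.degrees(np.arctan2(d[1],d[0])),np.hypot(*d[:2]),((A+B)/2).round(4))
s0={'position':np.array([.471,.2823,.2302]),'ee_rot':[0,.993,.118,-.001]};c0=cam("wrist",s0)
A,B=[onz(c0,p,.144) for p in((334,178),(308,259))];d=A-B;print("start",np.degrees(np.arctan2(d[1],d[0])),np.hypot(*d[:2]),((A+B)/2).round(4))
```

```text
[0.4858 0.2821 0.1445] [[0.1 0. ]]
[0.4564 0.2171 0.1367] [[-0.5 -0.2]]
65.7124425096332 [0.4711118  0.24962845 0.140598  ]
0.136 66.39601102873567 0.0725195645601588 [0.4718 0.2491 0.136 ]
0.1376 66.39601102873563 0.0720277289703821 [0.4718 0.2493 0.1376]
0.144 66.39601102873563 0.0700603866112755 [0.4716 0.2502 0.144 ]
start -1.3369485587952719 0.07056549791849683 [0.4727 0.2489 0.144 ]
```

Run:
```python
from h import *
def cen(im,sl):
    h=cv2.cvtColor(im,cv2.COLOR_BGR2HSV);w=(((h[...,0]<5)|(h[...,0]>174))&(h[...,1]>130)&(h[...,2]>60))[sl]
    ys,xs=np.nonzero(w);return len(xs),np.round([xs.mean()+sl[1].start,ys.mean()+sl[0].start],2)
sl={"scene":(slice(240,285),slice(325,372)),"side":(slice(262,305),slice(268,312))}
for n in sl:
    c=cam(n);print(n,cen(cv2.imread(f"pics/{n}0.png"),sl[n]),cen(manip.get_image(n)[:,:,::-1].copy(),sl[n]))
    print(proj(c,[[.471,.249,z-.011] for z in(.149,.144,.1375,.136)]).round(2).tolist())
```

```text
scene (171, array([348.16, 260.77])) (85, array([348.13, 263.48]))
[[348.06, 259.24], [347.87, 260.58], [347.63, 262.32], [347.57, 262.72]]
side (132, array([291.47, 280.36])) (97, array([291.2 , 282.37]))
[[291.16, 279.86], [291.17, 281.02], [291.19, 282.52], [291.19, 282.87]]
```

The screw's centroid has dropped by 2.7 px in the scene view and 2.0 px in the side view. That is 8–10 mm of sink, which matches about 5.1 rad turned to the stop. The hand is clear, so I'm handing in.

```bash
python3 -c "from rig import manip;print(manip.sign_off())"
```

```text
the job is handed in; nothing more can be done
None
```

The red press is closed as far as I can measure: the screw turned about 5.1 rad clockwise until it hit its hard stop. I pushed only from the side, with the fingers shut. The press showed no visible movement, nothing else was touched, and I handed the job in with the hand clear; no verdict came back.

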